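# Reset a ratchet-propped display board and set it to its lowest notch

### The job

The display board on the ratchet easel is propped too steep. First slide the butter tub, without lifting it, out from in front of the easel and centre it on the round green-and-white mark; then lift the board by its orange tab up through its notches and past the top until the red pawl tips out, bring it all the way down flat under control without letting it fall, and raise it again to its first (lowest) notch and leave it propped there. Do not disturb the other things on the counter.

Things in the scene. Friction and masses are not known exactly. Their poses are not given: they have to be found in the camera images.
- easel: Ratchet easel, fixed: dark base plate 10 mm thick, rubber rest bar near its front, low hinge post on its right, grey cheek plate 160 mm high on its left. Origin on the counter under the middle of the board's hinge; x points from the front (robot side) to the back, y left along the hinge, z up. Base: 185 mm in front of the origin (-x), 30 behind, 118 right, 138 left.
- hinge_mid (a point): Middle of the board's hinge line, 60 mm above the counter over the easel's origin; axes as the easel's. The board: 166 mm from hinge to front edge, 190 mm wide, 12 mm thick, about 0.4 kg, wood with a black and white upper face; damped hinge (0.16 N m s/rad). Let go with the pawl out, it falls at about 2 rad/s; lower it at under 1 rad/s.
- board (a joint): Board angle about the hinge, rad: 0 = flat on the rest bar, grows as its front edge is lifted, stop at 1.12. Three notches, at 0.209, 0.401 and 0.593; it starts propped at the 2nd or 3rd. Lifts freely, clicking; goes down no further than a notch while the pawl is in. Above about 1.0 the pawl is tipped out and the board can go down past all notches; below about 0.05 the pawl is tipped in again.
- grip_tab (a point): Grasp point on the orange tab at the middle of the board's front edge: a tongue 56 mm wide (along the hinge), 12 thick, 48 long, standing out from the edge 58 deg above the board's plane (board at angle a: toward the robot and 58 deg + a up). Point 28 mm along it, mid-thickness; at angle 0, 179 mm in front of the hinge and 24 mm higher. Axes: the board's, x to the hinge, z out of its upper face.
- pawl (a joint): Angle of the red pawl on the left cheek, rad: 0 = in the teeth of the brass sector, 0.70 = tipped out. It falls to one side or the other by its weight and turns over at about 0.39; passing a tooth lifts it to about 0.13.
- pawl_flag (a point): The red round weight, 18 mm across, on top of the pawl at the easel's left cheek, about 178 mm above the counter: it leans to the back when the pawl is in and to the front when it is out.
- butter_tub: White and green butter tub with closed lid, 92 x 134 x 53 mm (own x, y, z; too wide to grasp), 0.2 to 0.42 kg, standing in front of the easel where the hand and tab come down. Origin at the centre of its underside. It slides on the counter.
- mark: Flat round mark on the counter, green ring and centre dot on white, 120 mm across, no height, to the left or right of the tub. Origin at its centre. Turning of the tub on it does not matter.
- card_reader: Black card reader with keys, 123 x 66 x 20 mm, loose bystander on the other side of the tub. Origin at the centre of its underside.
- milk_tin: Round green tin, 75 mm across, 58 mm high, loose bystander right of the easel. Origin at the centre of its underside.
- tape_roll: Roll of brown tape lying flat, 92 mm across, 48 mm high, loose bystander left of the easel. Origin at the centre of its underside.
- salt_jar: Glass jar with a black cap, 40 mm across, 105 mm high, loose bystander on the right. Origin at the centre of its underside.

How it is judged:
By the outcome, as a careful person would: the job done as asked, in the order asked, and still so for the second after the job is handed in, with the robot touching nothing.
It also fails if it takes over 64 s, if anything falls off the work surface, if the arm or the gripper's body presses on something with over 40 N, if the wrist force passes 120 N, or if a joint passes its speed limit or range.

### The arm

A 6-joint arm with a two-finger parallel gripper is mounted at the origin on a cart in front of the work surface, level with it; the furniture and walls round the work are solid. World frame = base frame: x ahead of the robot, y to its left, z up, the work surface at z = 0. Lengths are in mm, angles in rad, forces in N, time in s.
With the tool pointing down it reaches from about 300 to 750 mm from the base axis. Payload 8.5 kg.
Tool frame: the origin (TCP) lies midway between the tips of the shut fingers; the grasp point (between the pads) lies 19 mm behind it (r.tcp_to_grasp is the distance from the TCP to the grasp point, in mm); z points along the fingers, y is the line along which they close (so a half turn about z gives the same grasp; the last joint's range is limited). The gripper opens to 88 mm and grips with 3 to 60 N. Pads are 18 mm wide; open, the fingers measure 123 mm over their backs; the gripper's body (75 mm by 187 mm) begins 45 mm behind the grasp point.
Start: joints at [-1.351, 0.381, 1.297, -0, 1.464, -0.215], TCP at [231.668, -498.809, 238.748] pointing down, gripper open.
Joint ranges: [-3.11, 3.11], [-0.89, 2.33], [0.22, 2.48], [-1.42, 4.56], [0.17, 2.85], [-2.88, 2.88]. Speed limits (rad/s): [2.39, 2.39, 3.14, 3.14, 3.14, 3.14].

### API

Orientations are given as a unit quaternion [x, y, z, w].
In Python, from station import r gives the robot as it stands.
- The arm moves only by the tool play_rows, never from a script. Its argument "commands" is a list of rows, each a list of 7 numbers: the shift along the tool's x, y, z in m, then the turn, a rotation vector about the tool's x, y, z in degrees, then the opening, from 0 (shut) to 1 (fully open). A call has 1 to 20 rows; each row shifts and turns the commanded pose from where the row before left it, along the tool's axes as they then stand; what a row does not reach is not made up. A row lasts 1/12 s, in which the tool goes at most 41.7 mm and 7.16 degrees, less where a joint would pass 70% of its speed; a pose out of reach is approached as far as the arm can. A call with a gripper value outside its range is refused whole. The fingers move at their own pace and stop on an object; "squeeze" is the grip in N (left out, the last holds). Time passes only in rows, so rows that do not move let the fingers close. It gives the time, the measured TCP pose, the force, the opening and the grip force at its end, in the units of the state.
- r.observe(): the state, without advancing time (a new reading comes with each control period).
- r.capture(name): name is "scene" or "top"; returns the picture (384x512x3 uint8, red, green, blue); there is no depth.
- r.camera_params(name): a dict with "fx", "fy", "cx", "cy" (pixels), "dist" ([k1, k2, p1, p2, k3] as OpenCV has them; the pictures are not rectified), "rvec" (rotation vector, rad) and "tvec" (3), from world to camera coordinates, as OpenCV has them. Camera axes: x right, y down, z forward; pixel columns grow to the right and rows downward; lengths in mm; the calibration is good to about 2 mm. A picture is of the moment at which its call begins. camera_params takes no time and is no camera call.
- r.hand_in(): hands the job in; it is judged then, once.
The state is a dict: "t": time; "q": joint angles; "joint_velocities": joint speeds; "joint_efforts": joint torques, N m; "tool_pos": TCP position; "orientation": TCP orientation; "force": force on the tool from outside, world axes, zero at the start; "wrist_torque": the same for the moment, N m; "gripper_width": opening from 0.0 (shut) to 1.0 (fully open); "grip_force": force on a finger pad.
Only numpy, scipy, OpenCV 4.12 (cv2) and the standard library are available. Lean on these libraries where they do the work, as an engineer would, in place of code of your own. Each camera call takes 0.05 s, during which the arm holds its last target. There are 200 camera calls.

## Working session

There is one attempt and no reset: what is moved stays moved. The work goes in short steps, Python scripts to look and compute and a tool call to move; the robot and the scene stay as the last step left them, time stands still between calls to the robot, and variables do not carry over. Pictures are saved under pics/ and viewed, at most 10 in all, crops included, and the job is handed in when it is done.

Besides the shell and the picture viewer there is one more tool, called after "Emit:" as name(argument=value, ...), one argument or row to a line, values as JSON. play_rows: Moves the arm, as the interface text tells. Its arguments: {"type":"object","properties":{"commands":{"type":"array"},"squeeze":{"type":"number"}},"required":["commands"]}

```bash
ls; mkdir -p pics; python3 - <<'E'
from station import r
import cv2,numpy as np
for n in("scene","top"):
    im=r.capture(n); cv2.imwrite(f"pics/{n}0.png",im[:,:,::-1])
    p=r.camera_params(n);print(n,p)
    R=cv2.Rodrigues(np.array(p["rvec"]))[0];print(-R.T@np.array(p["tvec"]).ravel())
print(r.observe(),r.tcp_to_grasp)
E
```

```text
pics
scene {'fx': 378.54756074120144, 'fy': 378.54756074120144, 'cx': 257.96596457225235, 'cy': 193.2161752685883, 'dist': array([-0.12543575,  0.        ,  0.        ,  0.        ,  0.        ]), 'rvec': array([ 0.98733601, -2.26802705,  1.22502323]), 'tvec': array([488.26655452, 299.75760534, 777.68796669])}
[-22.66880558 688.64169726 676.99051825]
top {'fx': 486.18178395355244, 'fy': 486.18178395355244, 'cx': 253.84354290007846, 'cy': 196.1951469056805, 'dist': array([-0.16213874,  0.        ,  0.        ,  0.        ,  0.        ]), 'rvec': array([ 2.15952136, -2.18957055,  0.12809597]), 'tvec': array([ 129.60431689,  565.14982556, 1397.42647102])}
[ 419.24988906  142.56047765 1446.68531026]
{'t': 0.1, 'q': array([-1.35125032e+00,  3.81112249e-01,  1.29812227e+00, -2.75145703e-05,
        1.46359572e+00, -2.15299270e-01]), 'joint_velocities': array([ 0.00111866, -0.00178227, -0.00314161,  0.00059886,  0.0009147 ,
        0.00303681]), 'joint_efforts': array([ 4.53057757e-03, -4.38647568e+01, -2.24912971e+01,  7.14852149e-02,
        3.41695792e-02, -5.75662875e-05]), 'tool_pos': array([ 231.63708753, -498.57904957,  238.22945272]), 'orientation': array([ 9.76456158e-01,  2.15715064e-01, -1.49912845e-05, -6.18759276e-04]), 'force': array([ 0.17602075, -0.55245004, -0.73860285]), 'wrist_torque': array([ 0.03183151, -0.02981486,  0.06280494]), 'grip_force': 0.0, 'gripper_width': 1.0019628108347016} 18.700000000000003
```

View pics/scene0.png

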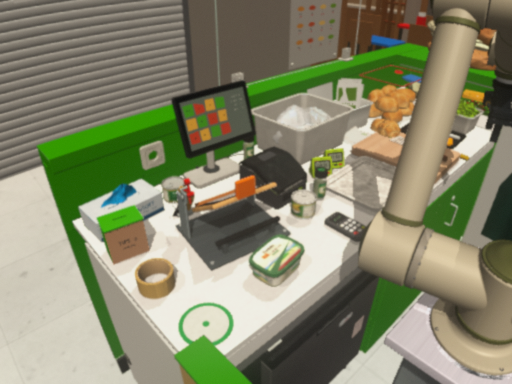

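View pics/top0.png

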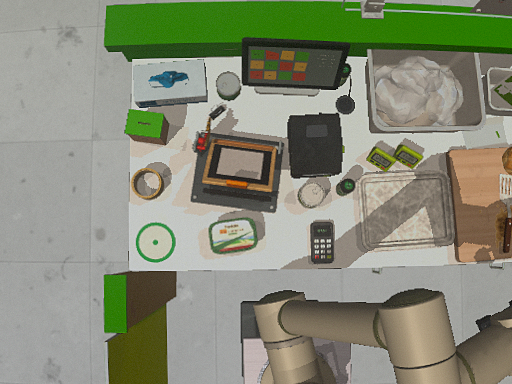

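Both views show the easel at top px (237,170), the tub at (233,234), the mark at (156,242), the card reader at (321,241) and the orange tab at about (232,183). The tub has to go left to the mark.

```bash
cat > h.py <<'E'
import cv2,numpy as np
from station import r
def cam(n):
    p=r.camera_params(n);K=np.array([[p["fx"],0,p["cx"]],[0,p["fy"],p["cy"]],[0,0,1.]])
    R=cv2.Rodrigues(np.array(p["rvec"]))[0];t=np.array(p["tvec"]).ravel();return K,np.array(p["dist"]),R,t
def ray(n,uv):
    K,d,R,t=cam(n);x=cv2.undistortPoints(np.array(uv,float).reshape(-1,1,2),K,d).reshape(-1,2)
    D=np.c_[x,np.ones(len(x))]@R;return -R.T@t,D
def plane(n,uv,z):
    c,D=ray(n,uv);return c+D*((z-c[2])/D[:,2])[:,None]
def tri(a,b):
    (c1,d1),(c2,d2)=ray("scene",[a]),ray("top",[b]);d1=d1[0];d2=d2[0]
    s=np.linalg.lstsq(np.c_[d1,-d2],c2-c1,rcond=None)[0];p,q=c1+s[0]*d1,c2+s[1]*d2
    return (p+q)/2,np.linalg.norm(p-q)
def proj(n,P):
    K,d,R,t=cam(n);return cv2.projectPoints(np.array(P,float).reshape(-1,1,3),cv2.Rodrigues(R)[0],t,K,d)[0].reshape(-1,2)
def blobs(im,lo,hi,amin=15):
    h=cv2.cvtColor(im,cv2.COLOR_RGB2HSV);m=cv2.inRange(h,np.array(lo),np.array(hi))
    n,l,s,c=cv2.connectedComponentsWithStats(m);return [(c[i].round(2),s[i]) for i in range(1,n) if s[i,4]>=amin],l,m
E
python3 - <<'E'
from h import *
T=cv2.imread("pics/top0.png");S=cv2.imread("pics/scene0.png")
cv2.imwrite("pics/tz.png",cv2.resize(T[90:280,120:370],None,fx=3.1,fy=3.1,interpolation=cv2.INTER_CUBIC))
cv2.imwrite("pics/sz.png",cv2.resize(S[150:350,140:380],None,fx=3,fy=3,interpolation=cv2.INTER_CUBIC))
for n,I in(("top",T),("scene",S)):
    I=I[:,:,::-1].copy()
    for k,lo,hi in(("orange",(7,180,120),(15,255,255)),("red",(0,180,100),(5,255,255)),("green",(50,80,60),(85,255,255))):
        print(n,k,[(c,list(s)) for c,s in blobs(I,lo,hi,8)[0]])
E
```

```text
top orange [(array([508.77, 164.77]), [np.int32(507), np.int32(161), np.int32(5), np.int32(8), np.int32(22)]), (array([236.22, 183.19]), [np.int32(226), np.int32(180), np.int32(21), np.int32(8), np.int32(80)])]
top red [(array([281.81,  66.44]), [np.int32(280), np.int32(63), np.int32(5), np.int32(7), np.int32(16)]), (array([201.71, 139.16]), [np.int32(198), np.int32(133), np.int32(9), np.int32(11), np.int32(38)]), (array([200.89, 147.22]), [np.int32(197), np.int32(145), np.int32(8), np.int32(5), np.int32(27)])]
top green [(array([198.52,  26.1 ]), [np.int32(104), np.int32(1), np.int32(258), np.int32(61), np.int32(7445)]), (array([430.05,   7.67]), [np.int32(383), np.int32(3), np.int32(98), np.int32(11), np.int32(471)]), (array([457.74,  30.73]), [np.int32(357), np.int32(11), np.int32(155), np.int32(43), np.int32(2586)]), (array([488.,  14.]), [np.int32(482), np.int32(14), np.int32(13), np.int32(1), np.int32(13)]), (array([354.67,  18.22]), [np.int32(353), np.int32(16), np.int32(5), np.int32(6), np.int32(9)]), (array([396.55,  22.09]), [np.int32(395), np.int32(19), np.int32(4), np.int
[... 7489 characters left out ...]
rray([280.67, 236.  ]), [np.int32(272), np.int32(235), np.int32(16), np.int32(3), np.int32(24)]), (array([103.38, 238.75]), [np.int32(103), np.int32(236), np.int32(2), np.int32(6), np.int32(8)]), (array([274.71, 265.27]), [np.int32(250), np.int32(242), np.int32(53), np.int32(35), np.int32(255)]), (array([256.75, 249.62]), [np.int32(254), np.int32(248), np.int32(6), np.int32(5), np.int32(8)]), (array([385.17, 310.08]), [np.int32(360), np.int32(278), np.int32(60), np.int32(74), np.int32(1858)]), (array([208.62, 357.42]), [np.int32(175), np.int32(303), np.int32(78), np.int32(81), np.int32(2389)]), (array([205.61, 323.22]), [np.int32(203), np.int32(321), np.int32(6), np.int32(5), np.int32(23)])]
```

View pics/tz.png

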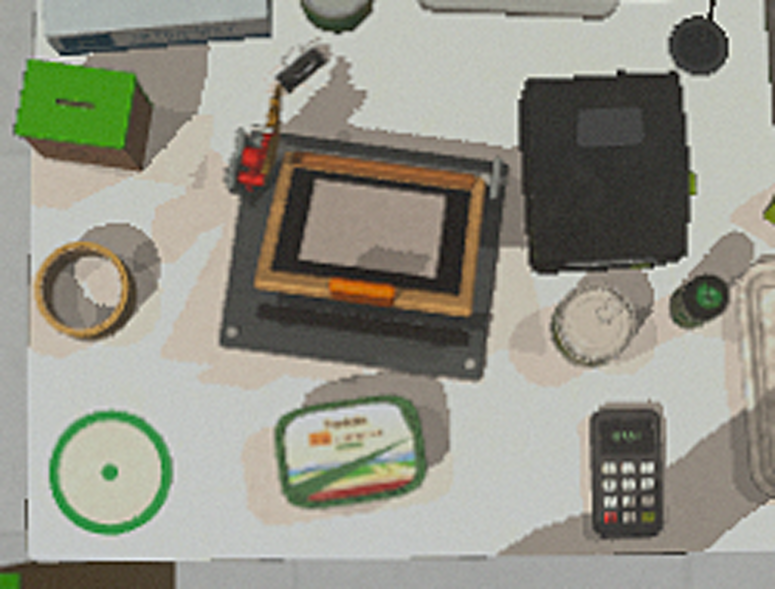

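View pics/sz.png

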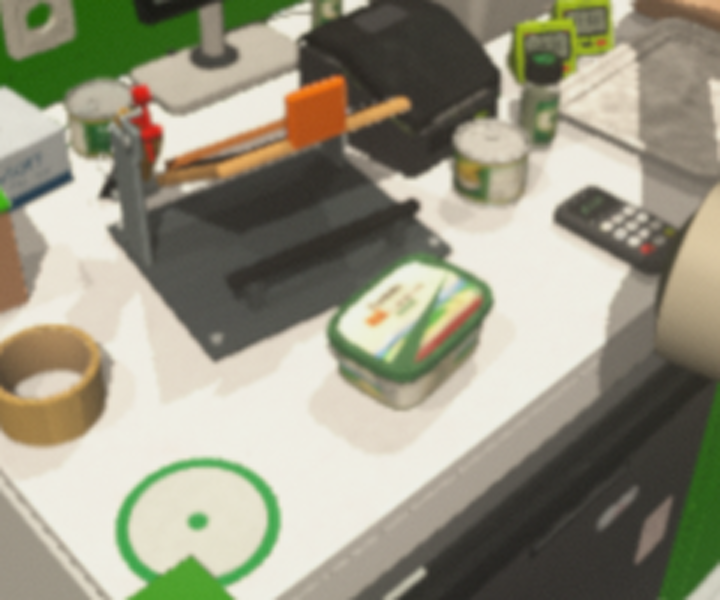

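The zoomed views show the board tab facing the robot, the red pawl leaning to the back (in) and a clear counter between the tub and the mark. The top zoom puts the base corners at top px (191,202), (276.5,212.6) and (284,139).

```bash
python3 - <<'E'
from h import *
np.set_printoptions(precision=1,suppress=True)
T=cv2.imread("pics/top0.png")[:,:,::-1].copy();S=cv2.imread("pics/scene0.png")[:,:,::-1].copy()
def hull(I,box,lo,hi,amin=6):
    u0,v0,u1,v1=box;bl,l,m=blobs(I,lo,hi,1);z=np.zeros_like(m);z[v0:v1,u0:u1]=m[v0:v1,u0:u1]
    n,l,s,c=cv2.connectedComponentsWithStats(z)
    k=np.isin(l,[i for i in range(1,n) if s[i,4]>=amin]);p=np.argwhere(k)[:,::-1].astype(np.float32)
    return cv2.convexHull(p).reshape(-1,2)
G=((45,80,50),(88,255,255))
print("mark dot",plane("top",[[155,242]],0),plane("scene",[[205.61,323.22]],0))
h=hull(T,(130,218,180,266),*G);print("ring",cv2.minEnclosingCircle(plane("top",h,0)[:,:2].astype(np.float32)))
for n,I,b in(("top",T,(205,214,262,258)),("scene",S,(245,232,308,288))):
    h=hull(I,b,*G);P=plane(n,h,50)[:,:2].astype(np.float32);print(n,"tub",cv2.minAreaRect(P))
base=plane("top",[[190.97,202.3],[276.5,212.6],[283.9,139.5]],10);print("base",base)
e=base[0]-base[1];yaw=np.arctan2(-e[0],e[1]);print("yaw",np.degrees(yaw),np.linalg.norm(e))
f=base[2]-base[1];print("side",np.degrees(np.arctan2(f[1],f[0])),np.linalg.norm(f))
X=np.array([np.cos(yaw),np.sin(yaw),0]);Y=np.array([-np.sin(yaw),np.cos(yaw),0])
for b,o in zip(base,((-185,138),(-185,-118),(30,-118))):print("origin",b-X*o[0]-Y*o[1])
tl=hull(S,(233,173,257,200),(5,180,120),(16,255,255));print("scene tab",tl.tolist())
tl=hull(T,(224,178,248,192),(5,150,100),(18,255,255));print("top tab",tl.tolist())
print("tab tri",tri((245.1,186.9),(236.5,183.5)))
# card reader, counter edges
print("table front edge/left",plane("top",[[131,270],[365,267],[131,200]],0))
print("reader",plane("top",[[311,222],[331,222],[310,262],[332,262]],20))
E
```

```text
mark dot [[436.5 417.8   0. ]] [[434.1 417.8   0. ]]
ring ((436.4813232421875, 417.5975341796875), 59.50025177001953)
top tub ((453.2484436035156, 184.2974853515625), (92.60405731201172, 132.94923400878906), 8.011190414428711)
scene tub ((448.8829650878906, 187.5452880859375), (96.75791931152344, 139.02444458007812), 6.711006164550781)
base [[553.  308.5  10. ]
 [519.   55.1  10. ]
 [739.7  28.3  10. ]]
yaw -7.637563834903777 255.75321087188058
side -6.921650374180584 222.2757767163791
origin [718.1 147.2  10. ]
origin [718.1 147.4  10. ]
origin [725.7 149.2  10. ]
scene tab [[254.0, 192.0], [252.0, 194.0], [247.0, 196.0], [240.0, 198.0], [237.0, 198.0], [236.0, 196.0], [235.0, 191.0], [235.0, 190.0], [236.0, 182.0], [241.0, 179.0], [243.0, 178.0], [252.0, 175.0], [253.0, 175.0], [254.0, 176.0]]
top tab [[247.0, 185.0], [245.0, 188.0], [242.0, 188.0], [228.0, 186.0], [226.0, 185.0], [226.0, 180.0], [227.0, 179.0], [236.0, 180.0], [242.0, 181.0], [246.0, 182.0], [247.0, 183.0]]
tab tri (array([585.3, 168.2, 171.6]), np.float64(2.9676670088586885))
table front edge/left [[ 353.7  490.4    0. ]
 [ 352.5 -208.1    0. ]
 [ 563.2  491.5    0. ]]
reader [[ 489.1  -45.7   20. ]
 [ 488.1 -105.2   20. ]
 [ 371.9  -40.    20. ]
 [ 370.5 -105.1   20. ]]
```

```bash
cat >> h.py <<'E'
from scipy.spatial.transform import Rotation as Ro, Slerp
def pose(p,th,ph):
    th,ph=np.radians([th,ph]);x=np.array([np.cos(th),np.sin(th),0]);y0=np.array([np.sin(th),-np.cos(th),0]);z0=np.array([0,0,-1.])
    return np.array(p,float),Ro.from_matrix(np.c_[x,np.cos(ph)*y0-np.sin(ph)*z0,np.cos(ph)*z0+np.sin(ph)*y0])
def now():
    s=r.observe();return s["tool_pos"],Ro.from_quat(s["orientation"])
def rows(a,b,n):
    R=Slerp([0,1],Ro.concatenate([a[1],b[1]]))(np.linspace(0,1,n+1));P=np.linspace(a[0],b[0],n+1)
    for i in range(n):
        d=R[i].inv().apply(P[i+1]-P[i])/1000;w=np.degrees((R[i].inv()*R[i+1]).as_rotvec())
        print("[%.3f,%.3f,%.3f,%.1f,%.1f,%.1f]"%(*d,*w))
E
python3 - <<'E'
from h import *
rows(now(),pose((459,75,150),98,15),18)
E
```

```text
[0.025,-0.024,0.005,-0.7,0.5,-4.0]
[0.026,-0.022,0.005,-0.7,0.5,-4.0]
[0.028,-0.020,0.005,-0.7,0.5,-4.0]
[0.029,-0.018,0.005,-0.7,0.5,-4.0]
[0.030,-0.016,0.005,-0.7,0.5,-4.0]
[0.031,-0.014,0.005,-0.7,0.5,-4.0]
[0.032,-0.012,0.005,-0.7,0.5,-4.0]
[0.033,-0.009,0.005,-0.7,0.5,-4.0]
[0.033,-0.007,0.006,-0.7,0.5,-4.0]
[0.034,-0.005,0.006,-0.7,0.5,-4.0]
[0.034,-0.003,0.006,-0.7,0.5,-4.0]
[0.034,-0.000,0.006,-0.7,0.5,-4.0]
[0.034,0.002,0.007,-0.7,0.5,-4.0]
[0.034,0.004,0.007,-0.7,0.5,-4.0]
[0.033,0.007,0.007,-0.7,0.5,-4.0]
[0.033,0.009,0.008,-0.7,0.5,-4.0]
[0.032,0.011,0.008,-0.7,0.5,-4.0]
[0.031,0.013,0.009,-0.7,0.5,-4.0]
```

Emit:
play_rows(
  commands=[
    [0.025, -0.024, 0.005, -0.7, 0.5, -4, 0.5],
    [0.026, -0.022, 0.005, -0.7, 0.5, -4, 0.5],
    [0.028, -0.02, 0.005, -0.7, 0.5, -4, 0.5],
    [0.029, -0.018, 0.005, -0.7, 0.5, -4, 0.5],
    [0.03, -0.016, 0.005, -0.7, 0.5, -4, 0.5],
    [0.031, -0.014, 0.005, -0.7, 0.5, -4, 0.5],
    [0.032, -0.012, 0.005, -0.7, 0.5, -4, 0.5],
    [0.033, -0.009, 0.005, -0.7, 0.5, -4, 0.5],
    [0.033, -0.007, 0.006, -0.7, 0.5, -4, 0.5],
    [0.034, -0.005, 0.006, -0.7, 0.5, -4, 0.5],
    [0.034, -0.003, 0.006, -0.7, 0.5, -4, 0.5],
    [0.034, 0, 0.006, -0.7, 0.5, -4, 0.5],
    [0.034, 0.002, 0.007, -0.7, 0.5, -4, 0.5],
    [0.034, 0.004, 0.007, -0.7, 0.5, -4, 0.5],
    [0.033, 0.007, 0.007, -0.7, 0.5, -4, 0.5],
    [0.033, 0.009, 0.008, -0.7, 0.5, -4, 0.5],
    [0.032, 0.011, 0.008, -0.7, 0.5, -4, 0.5],
    [0.031, 0.013, 0.009, -0.7, 0.5, -4, 0.5],
  ],
)

```text
t: 1.6
tool_pos: [461.4, 75.9, 147.9]
orientation: [0.654, 0.746, 0.094, 0.084]
force: [0.6, 1.0, 0.2]
gripper_width: 0.499
grip_force: 0.0
```

```bash
python3 - <<'E'
from h import *
s=r.observe();print(s);a=now();print(a[1].as_matrix())
rows(a,pose((460,78,22),98,15),5)
E
```

```text
{'t': 1.6, 'q': array([-0.12436172,  0.24719728,  1.83236541,  0.08271919,  0.81760212,
       -0.30505655]), 'joint_velocities': array([ 0.96050685,  0.39870829, -0.29987608, -0.10052095, -0.28583035,
        0.15709482]), 'joint_efforts': array([ -4.80694637, -35.1264739 , -15.84929287,   0.41162557,
        -0.14084562,  -0.14457939]), 'tool_pos': array([461.42342625,  75.92408256, 147.94783352]), 'orientation': array([0.65383802, 0.74601915, 0.09389639, 0.08446733]), 'force': array([0.55086916, 0.97770668, 0.22764558]), 'wrist_torque': array([-0.08180612,  0.01527603, -0.02218574]), 'grip_force': 0.0, 'gripper_width': 0.49933713750892}
[[-0.13072222  0.95968902  0.24881455]
 [ 0.99141373  0.12735861  0.02964111]
 [-0.00324242  0.25055292 -0.96809748]]
[0.001,-0.007,0.024,-0.1,0.1,-0.1]
[0.001,-0.007,0.024,-0.1,0.1,-0.1]
[0.000,-0.007,0.024,-0.1,0.1,-0.1]
[0.000,-0.007,0.024,-0.1,0.1,-0.1]
[0.000,-0.007,0.024,-0.1,0.1,-0.1]
```

Emit:
play_rows(
  commands=[
    [0, -0.0065, 0.025, 0, 0, 0, 0.5],
    [0, -0.0065, 0.025, 0, 0, 0, 0.5],
    [0, -0.0065, 0.025, 0, 0, 0, 0.5],
    [0, -0.0065, 0.025, 0, 0, 0, 0.5],
    [0, -0.0065, 0.025, 0, 0, 0, 0.5],
    [0, 0, 0, 0, 0, 0, 0.5],
    [0, 0, 0, 0, 0, 0, 0.5],
  ],
)

```text
t: 2.18
tool_pos: [460.6, 73.7, 18.5]
orientation: [0.655, 0.745, 0.093, 0.083]
force: [-0.1, 0.4, -0.1]
gripper_width: 0.499
grip_force: 0.0
```

```bash
python3 - <<'E'
from h import *
s=r.observe();print(s["q"],s["tool_pos"]);a=now();print(a[1].as_matrix()); print(a[1].inv().apply([-.0705,.9975,0]))
I=r.capture("top");cv2.imwrite("pics/t1.png",cv2.resize(I[90:280,120:370,::-1],None,fx=3.1,fy=3.1))
E
```

```text
[-0.12996432  0.49720547  1.99227969  0.15218002  0.41393549 -0.38955453] [460.55980223  73.68121621  18.53313846]
[[-0.12692148  0.96105124  0.24550244]
 [ 0.99191063  0.12348553  0.02940436]
 [-0.0020569   0.24724853 -0.96894991]]
[0.99837882 0.05542271 0.01202293]
```

View pics/t1.png

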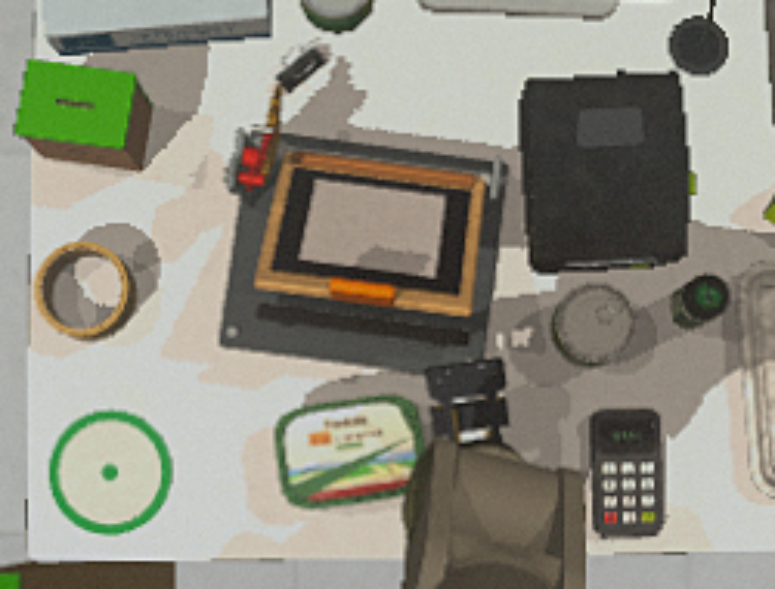

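The gripper is down right of the tub, clear of board, tin and reader; a gap of about 34 mm remains.

Emit:
play_rows(
  commands=[
    [0.01, 0.0005, 0, 0, 0, 0, 0.5],
    [0.01, 0.0005, 0, 0, 0, 0, 0.5],
    [0.01, 0.0005, 0, 0, 0, 0, 0.5],
    [0.006, 0.0003, 0, 0, 0, 0, 0.5],
    [0.008, 0.0004, 0, 0, 0, 0, 0.5],
    [0.012, 0.0007, 0.0001, 0, 0, 0, 0.5],
    [0.012, 0.0007, 0.0001, 0, 0, 0, 0.5],
    [0.012, 0.0007, 0.0001, 0, 0, 0, 0.5],
    [0.012, 0.0007, 0.0001, 0, 0, 0, 0.5],
    [0.012, 0.0007, 0.0001, 0, 0, 0, 0.5],
    [0.012, 0.0007, 0.0001, 0, 0, 0, 0.5],
    [0.012, 0.0007, 0.0001, 0, 0, 0, 0.5],
    [0.012, 0.0007, 0.0001, 0, 0, 0, 0.5],
    [0.012, 0.0007, 0.0001, 0, 0, 0, 0.5],
    [0.012, 0.0007, 0.0001, 0, 0, 0, 0.5],
    [0.012, 0.0007, 0.0001, 0, 0, 0, 0.5],
    [0.01, 0.0006, 0.0001, 0, 0, 0, 0.5],
    [0.008, 0.0004, 0.0001, 0, 0, 0, 0.5],
    [0.004, 0.0002, 0, 0, 0, 0, 0.5],
    [0, 0, 0, 0, 0, 0, 0.5],
  ],
)

```text
t: 3.9
tool_pos: [447.1, 272.0, 20.8]
orientation: [0.655, 0.745, 0.094, 0.085]
force: [0.4, 0.4, -0.1]
gripper_width: 0.503
grip_force: 0.0
```

```bash
cat >> h.py <<'E'
def tub():
    out={}
    for n in("top","scene"):
        I=r.capture(n);b,l,m=blobs(I,(45,80,50),(88,255,255),4)
        out[n]=(I,m,l,b)
    return out
E
python3 - <<'E'
from h import *
s=r.observe();print(s["q"],s["tool_pos"],s["force"])
I=r.capture("top");S=r.capture("scene")
a=cv2.resize(I[180:290,120:270,::-1],None,fx=2.6,fy=2.6);b=cv2.resize(S[220:380,150:350,::-1],None,fx=2,fy=2)
h=max(a.shape[0],b.shape[0]);f=lambda x:cv2.copyMakeBorder(x,0,h-x.shape[0],0,0,cv2.BORDER_CONSTANT)
cv2.imwrite("pics/t2.png",np.hstack([f(a),f(b)]));np.savez("i2.npz",I=I,S=S)
E
```

```text
[ 0.34816727  0.55396804  1.82048772 -0.11523706  0.52215385  0.31262826] [447.14746928 272.03712724  20.80922289] [ 0.36232945  0.4382857  -0.11283534]
```

View pics/t2.png

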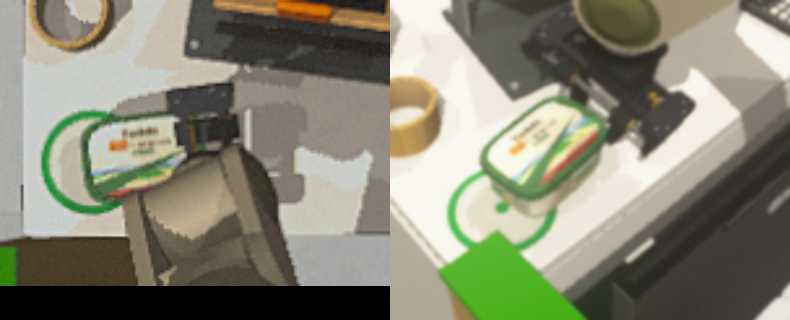

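The tub has slid nearly to the mark (top px about 152–190, 225–257), with the ring still visible to its left. The rest of the push needs measuring.

```bash
python3 - <<'E'
from h import *
d=np.load("i2.npz");T0=cv2.imread("pics/top0.png")[:,:,::-1].copy();S0=cv2.imread("pics/scene0.png")[:,:,::-1].copy()
# changed-vs-initial pixels remove ring; lid green
for n,I,I0,box in(("top",d["I"],T0,(140,215,195,262)),("scene",d["S"],S0,(190,262,265,325))):
    u0,v0,u1,v1=box;h=cv2.cvtColor(I,cv2.COLOR_RGB2HSV)
    m=cv2.inRange(h,np.array((45,70,40)),np.array((90,255,255)))
    m[cv2.absdiff(I,I0).max(2)<25]=0
    z=np.zeros_like(m);z[v0:v1,u0:u1]=m[v0:v1,u0:u1]
    k,l,s,c=cv2.connectedComponentsWithStats(z);z[~np.isin(l,[i for i in range(1,k) if s[i,4]>=6])]=0
    p=np.argwhere(z)[:,::-1].astype(np.float32);P=plane(n,p,50)[:,:2].astype(np.float32);print(n,cv2.minAreaRect(P))
    ang=np.radians(7.5);X=np.array([np.cos(ang),np.sin(ang)]);Y=np.array([-X[1],X[0]])
    print(" ranges x",(P@X).min(),(P@X).max()," y",(P@Y).min(),(P@Y).max(),"mark",np.array([436,417.7])@X,np.array([436,417.7])@Y)
E
```

```text
top ((440.9726257324219, 368.7344055175781), (98.2701187133789, 99.82418823242188), 9.563186645507812)
 ranges x 435.6444029925837 534.0267040945713  y 257.93907594930454 357.7076731495766 mark 486.7907500492969 357.2170987878981
scene ((436.1221008300781, 351.8329162597656), (97.35617065429688, 142.00392150878906), 7.830727577209473)
 ranges x 429.6300788846539 527.0179328310508  y 220.94166312407307 363.00390046346246 mark 486.7907500492969 357.2170987878981
```

Emit:
play_rows(
  commands=[
    [0.006, 0.0003, 0, 0, 0, 0, 0.5],
    [0.011, 0.0005, 0, 0, 0, 0, 0.5],
    [0.011, 0.0005, 0, 0, 0, 0, 0.5],
    [0.011, 0.0005, 0, 0, 0, 0, 0.5],
    [0.01, 0.0005, 0, 0, 0, 0, 0.5],
    [0.008, 0.0004, 0, 0, 0, 0, 0.5],
    [0.005, 0.0002, 0, 0, 0, 0, 0.5],
    [0.003, 0.0001, 0, 0, 0, 0, 0.5],
    [0, 0, 0, 0, 0, 0, 0.5],
    [0, 0, 0, 0, 0, 0, 0.5],
    [-0.015, 0, 0, 0, 0, 0, 0.5],
    [-0.025, 0, 0, 0, 0, 0, 0.5],
    [-0.03, -0.005, -0.02, 0, 0, 0, 0.5],
    [-0.03, -0.007, -0.03, 0, 0, 0, 0.5],
    [-0.03, -0.007, -0.03, 0, 0, 0, 0.5],
    [0, -0.007, -0.03, 0, 0, 0, 0.5],
    [0, -0.007, -0.03, 0, 0, 0, 0.5],
  ],
)

```text
t: 5.42
tool_pos: [391.6, 199.3, 147.7]
orientation: [0.657, 0.744, 0.093, 0.084]
force: [0.4, 0.3, 0.0]
gripper_width: 0.504
grip_force: 0.0
```

```bash
python3 - <<'E'
from h import *
s=r.observe();print(s["q"],s["tool_pos"],s["force"],s["t"])
T0=cv2.imread("pics/top0.png")[:,:,::-1].copy();S0=cv2.imread("pics/scene0.png")[:,:,::-1].copy()
I=r.capture("top");S=r.capture("scene");np.savez("i3.npz",I=I,S=S)
a=cv2.resize(I[180:290,120:270,::-1],None,fx=2.6,fy=2.6);b=cv2.resize(S[220:380,150:350,::-1],None,fx=2,fy=2)
h=max(a.shape[0],b.shape[0]);f=lambda x:cv2.copyMakeBorder(x,0,h-x.shape[0],0,0,cv2.BORDER_CONSTANT)
cv2.imwrite("pics/t3.png",np.hstack([f(a),f(b)]))
for n,I,I0,box in(("top",I,T0,(120,215,195,268)),("scene",S,S0,(140,262,265,345))):
    u0,v0,u1,v1=box;h=cv2.cvtColor(I,cv2.COLOR_RGB2HSV)
    m=cv2.inRange(h,np.array((45,70,40)),np.array((90,255,255)))
    m[cv2.absdiff(I,I0).max(2)<25]=0
    z=np.zeros_like(m);z[v0:v1,u0:u1]=m[v0:v1,u0:u1]
    k,l,s,c=cv2.connectedComponentsWithStats(z);z[~np.isin(l,[i for i in range(1,k) if s[i,4]>=6])]=0
    p=np.argwhere(z)[:,::-1].astype(np.float32);P=plane(n,p,50)[:,:2].astype(np.float32);print(n,cv2.minAreaRect(P))
E
```

```text
[ 0.21521612  0.20964765  1.88880299 -0.03584888  0.79240407  0.11296908] [391.57354697 199.34061212 147.66292697] [0.41882693 0.32042369 0.0018506 ] 5.4167
top ((434.65264892578125, 416.0991516113281), (113.11872863769531, 135.32962036132812), 6.239847660064697)
scene ((413.848876953125, 418.6661071777344), (130.1205291748047, 141.86866760253906), 5.433770656585693)
```

View pics/t3.png

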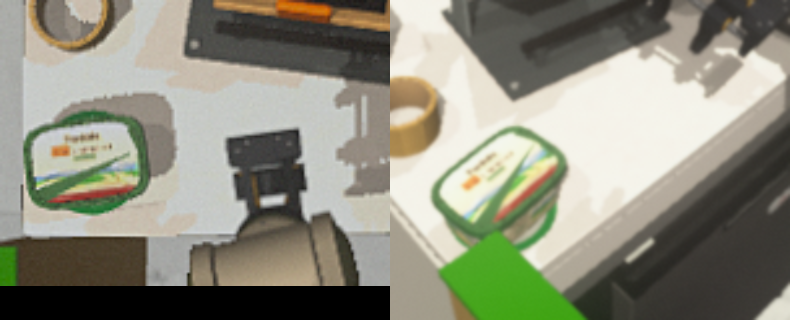

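```bash
python3 - <<'E'
from h import *
d=np.load("i3.npz");I=d["I"];h=cv2.cvtColor(I,cv2.COLOR_RGB2HSV)
m=cv2.inRange(h,np.array((45,70,40)),np.array((90,255,255)));z=np.zeros_like(m);z[220:266,122:182]=m[220:266,122:182]
p=np.argwhere(z)[:,::-1];P=plane("top",p,51)[:,:2];a=np.radians(6.5);Q=np.c_[P@[np.cos(a),np.sin(a)],P@[-np.sin(a),np.cos(a)]]
yl,yh=Q[:,1].min(),Q[:,1].max();yc=(yl+yh)/2
for lo,hi in((-58,-48),(-52,-42),(42,52),(48,58)):
    k=Q[(Q[:,1]-yc>lo)&(Q[:,1]-yc<hi),0];print(lo,k.min(),k.max(),(k.min()+k.max())/2)
M=np.array([436,417.7]);print(yl,yh,yc,"mark",M@[np.cos(a),np.sin(a)],M@[-np.sin(a),np.cos(a)])
E
```

```text
-58 436.7260891124921 523.25810941728 479.99209926488606
-52 436.7260891124921 524.3339079710846 480.52999854178836
42 436.44311004857997 523.605291515679 480.02420078212947
48 437.1303503078211 521.4483253220366 479.28933781492884
296.34968651984036 431.60078493728173 363.9752357285611 mark 480.48231146584675 365.6583629133032
```

The tub sits on the mark to within about 2 mm (only thin rims of the ring show above and below it). Next I'll fit the arm's geometry from the poses so far, to check the reach for the lift arc.

```bash
cat > kin.py <<'E'
from h import *
from scipy.optimize import least_squares
D=[([-1.35125,.381112,1.298122,-.0000275,1.463596,-.215299],[231.637,-498.579,238.229],[.976456,.215715,-1.5e-5,-.000619]),
([-0.12436172,0.24719728,1.83236541,0.08271919,0.81760212,-0.30505655],[461.423,75.924,147.948],[0.65383802,0.74601915,0.09389639,0.08446733]),
([-0.12996432,0.49720547,1.99227969,0.15218002,0.41393549,-0.38955453],[460.56,73.681,18.533],None),
([0.34816727,0.55396804,1.82048772,-0.11523706,0.52215385,0.31262826],[447.147,272.037,20.809],None),
([0.21521612,0.20964765,1.88880299,-0.03584888,0.79240407,0.11296908],[391.574,199.341,147.663],None)]
def fk(q,k):
    h,a1,d,a2,ex,a3,wx,L=k;A=Ro.from_euler
    R=A('z',q[0]);p=R.apply([a1,d,h])
    R=R*A('y',q[1]);p=p+R.apply([ex,0,a2])
    R=R*A('y',q[2])*A('z',q[3]);p=p+R.apply([wx,0,a3])
    R=R*A('y',q[4])*A('z',q[5]);return p+R.apply([0,0,L]),R
f=lambda k:np.concatenate([fk(q,k)[0]-p for q,p,_ in D]+[1e-3*(k-k0)])
k0=np.array([300,0,117,400,0,400,0,250.]);s=least_squares(f,k0);k=s.x
off=fk(D[0][0],k)[1].inv()*Ro.from_quat(D[0][2])
def ik(p,R,q0):
    def e(q):
        P,Q=fk(q,k);return np.r_[(P-p)/100,((Q*off).inv()*R).as_rotvec()]
    lo=[-3.11,-.89,.22,-1.42,.17,-2.88];hi=[3.11,2.33,2.48,4.56,2.85,2.88]
    s=least_squares(e,q0,bounds=(lo,hi));return s.x,np.linalg.norm(s.fun)
E
python3 - <<'E'
from kin import *
np.set_printoptions(precision=2,suppress=True)
print(k,s.fun[:15]);
for q,p,o in D[:2]: print((Ro.from_quat(o).inv()*fk(q,k)[1]*off).magnitude())
yaw=-7.5;X=np.array([np.cos(np.radians(yaw)),np.sin(np.radians(yaw)),0]);H=np.array([718.5,147.5,60])
q=np.array(D[4][0])
for a in(34,0,12,34,45,50,55,58,60,62,64):
    ar=np.radians(a);g=np.array([-179,24]);c,s_=np.cos(ar),np.sin(ar)
    gx=g[0]*c+g[1]*s_;gz=-g[0]*s_+g[1]*c   # lift
    P,R=pose([0,0,0],90+yaw,32-a);P=H+X*gx+np.array([0,0,gz])+R.apply([0,0,19])
    q,e=ik(P,R,q);print(a,P,q,round(e,4))
E
```

```text
[ 32.33  25.79 117.25 488.32  10.35 329.71  64.46 143.18] [-0.12 -0.64  0.59 -1.8  -1.16  0.01  4.79  2.4  -1.4  -3.07 -2.75  0.98
  0.38  0.25 -0.18]
0.0
7.328484041909204e-07
34 [584.02 165.2  161.  ] [0.08 0.56 1.24 0.01 1.38 0.21] 0.0
0 [551.01 169.55  67.89] [ 0.19  0.54  1.73 -0.47  0.37  0.72] 0.0
12 [556.3  168.85 102.84] [ 0.13  0.5   1.58 -0.13  0.72  0.34] 0.0
34 [584.02 165.2  161.  ] [0.08 0.56 1.24 0.01 1.38 0.21] 0.0
45 [605.6  162.36 185.03] [0.06 0.63 1.03 0.04 1.7  0.19] 0.0
50 [616.83 160.88 194.48] [0.05 0.68 0.93 0.06 1.85 0.19] 0.0
55 [628.84 159.3  202.9 ] [0.04 0.73 0.81 0.07 1.99 0.19] 0.0
58 [636.38 158.31 207.44] [0.04 0.76 0.74 0.09 2.08 0.19] 0.0
60 [641.53 157.63 210.24] [0.04 0.79 0.69 0.09 2.14 0.2 ] 0.0
62 [646.77 156.94 212.86] [0.03 0.81 0.64 0.1  2.21 0.2 ] 0.0
64 [652.11 156.24 215.29] [0.03 0.84 0.58 0.11 2.27 0.21] 0.0
```

```bash
python3 - <<'E'
from kin import *
np.set_printoptions(precision=1,suppress=True)
yaw=-7.5;H=np.array([718.5,147.5,60]);X=np.array([np.cos(np.radians(yaw)),np.sin(np.radians(yaw)),0]);Y=np.array([-X[1],X[0],0])
for a in(.593,):
    al=a+np.radians(58)
    for s in(20,-20-8):
      for t in(-6,6):
        c,s_=np.cos(a),np.sin(a);g=np.array([-179*c+24*s_,179*s_+24*c])+s*np.array([-np.cos(al),np.sin(al)])+t*np.array([np.sin(al),np.cos(al)])
        P=[H+X*g[0]+[0,0,g[1]]+w*Y for w in(28,-28)]
        print(s,t,"scene",proj("scene",P).ravel(),"top",proj("top",P).ravel())
a=now();b=pose((480,185,240),90,6);c=pose((584,165,240),82.5,-2);d=pose((584,165,161),82.5,-2)
rows(a,b,5);print();rows(b,c,5);print();rows(c,d,5)
E
```

```text
20 -6 scene [237.  181.1 255.9 174.2] top [226.9 183.5 248.4 186. ]
20 6 scene [234.3 179.1 253.2 172.4] top [227.4 178.9 248.9 181.4]
-28 -6 scene [237.9 197.8 256.4 190.7] top [227.5 186.4 248.3 188.8]
-28 6 scene [235.3 195.8 253.7 188.8] top [228.1 182.  248.8 184.4]
[-0.005,0.021,-0.013,1.8,-0.2,1.4]
[-0.005,0.021,-0.014,1.8,-0.2,1.4]
[-0.004,0.020,-0.014,1.8,-0.2,1.4]
[-0.004,0.020,-0.015,1.8,-0.2,1.4]
[-0.004,0.020,-0.015,1.8,-0.2,1.4]

[-0.004,0.021,0.002,1.6,-0.1,1.5]
[-0.003,0.021,0.002,1.6,-0.1,1.5]
[-0.003,0.021,0.001,1.6,-0.1,1.5]
[-0.002,0.021,0.000,1.6,-0.1,1.5]
[-0.002,0.021,-0.000,1.6,-0.1,1.5]

[0.000,0.001,0.016,0.0,0.0,0.0]
[0.000,0.001,0.016,0.0,0.0,0.0]
[0.000,0.001,0.016,0.0,0.0,0.0]
[0.000,0.001,0.016,0.0,0.0,0.0]
[0.000,0.001,0.016,0.0,0.0,0.0]
```

Emit:
play_rows(
  commands=[
    [-0.004, 0.021, -0.014, 1.8, -0.2, 1.4, 1],
    [-0.004, 0.021, -0.014, 1.8, -0.2, 1.4, 1],
    [-0.004, 0.02, -0.014, 1.8, -0.2, 1.4, 1],
    [-0.003, 0.02, -0.015, 1.8, -0.2, 1.4, 1],
    [-0.003, 0.02, -0.015, 1.8, -0.2, 1.4, 1],
    [-0.004, 0.021, 0.002, 1.6, -0.1, 1.5, 1],
    [-0.003, 0.021, 0.002, 1.6, -0.1, 1.5, 1],
    [-0.003, 0.021, 0.001, 1.6, -0.1, 1.5, 1],
    [-0.002, 0.021, 0, 1.6, -0.1, 1.5, 1],
    [-0.002, 0.021, 0, 1.6, -0.1, 1.5, 1],
    [0, 0, 0, 0, 0, 0, 1],
    [0, 0, 0, 0, 0, 0, 1],
  ],
)

```text
t: 6.52
tool_pos: [585.1, 170.4, 233.6]
orientation: [0.75, 0.66, -0.017, -0.016]
force: [-1.0, 0.9, -1.1]
gripper_width: 0.995
grip_force: 0.0
```

```bash
python3 - <<'E'
from h import *
s=r.observe();print(s["q"],s["tool_pos"],s["gripper_width"]);a=now();print(a[1].as_matrix().round(3))
rows(a,pose((584,168,164),82.5,-2),6)
E
```

```text
[0.0872159  0.51017853 1.09612952 0.00526115 1.58136117 0.21455385] [585.0659981  170.42576043 233.6091767 ] 0.9951751954858511
[[ 0.127  0.991 -0.046]
 [ 0.992 -0.127  0.001]
 [-0.005 -0.046 -0.999]]
[-0.000,0.000,0.012,-0.1,0.0,0.0]
[-0.000,0.000,0.012,-0.1,0.0,0.0]
[-0.000,0.000,0.012,-0.1,0.0,0.0]
[-0.000,0.000,0.012,-0.1,0.0,0.0]
[-0.000,0.000,0.012,-0.1,0.0,0.0]
[-0.000,0.000,0.012,-0.1,0.0,0.0]
```

Descend and close gently.

Emit:
play_rows(
  commands=[
    [0, 0, 0.012, -0.1, 0, 0, 1],
    [0, 0, 0.012, -0.1, 0, 0, 1],
    [0, 0, 0.012, -0.1, 0, 0, 1],
    [0, 0, 0.012, -0.1, 0, 0, 1],
    [0, 0, 0.012, -0.1, 0, 0, 1],
    [0, 0, 0.009, -0.1, 0, 0, 1],
    [0, 0, 0, 0, 0, 0, 0.35],
    [0, 0, 0, 0, 0, 0, 0.3],
    [0, 0, 0, 0, 0, 0, 0.3],
    [0, 0, 0, 0, 0, 0, 0.3],
    [0, 0, 0, 0, 0, 0, 0.3],
  ],
  squeeze=15,
)

```text
t: 7.43
tool_pos: [581.8, 170.9, 167.4]
orientation: [0.75, 0.661, -0.012, -0.011]
force: [-0.5, -0.1, 0.1]
gripper_width: 0.648
grip_force: 0.0
```

```bash
python3 - <<'E'
from h import *
s=r.observe();print(s["tool_pos"],s["gripper_width"],s["force"],s["grip_force"])
I=r.capture("top");S=r.capture("scene")
a=cv2.resize(I[120:215,180:300,::-1],None,fx=3.3,fy=3.3);b=cv2.resize(S[140:260,165:285,::-1],None,fx=3.2,fy=3.2)
h=max(a.shape[0],b.shape[0]);f=lambda x:cv2.copyMakeBorder(x,0,h-x.shape[0],0,0,cv2.BORDER_CONSTANT)
cv2.imwrite("pics/g1.png",np.hstack([f(a),f(b)]))
E
```

```text
[581.80633731 170.92721109 167.35103861] 0.647781815383241 [-0.45534673 -0.05459848  0.12162907] 0.0
```

View pics/g1.png

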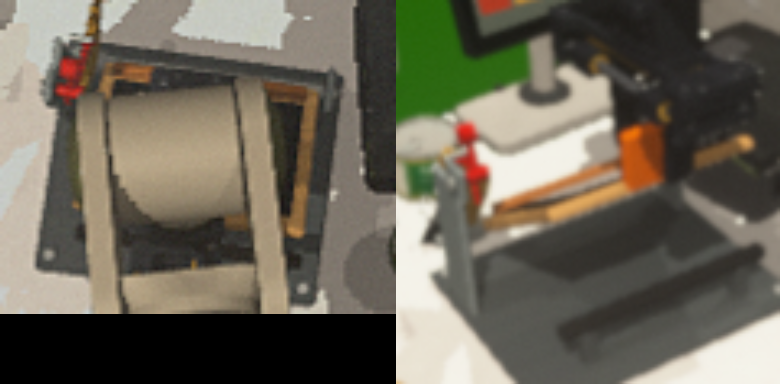

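The open gripper straddles the orange tab, with a finger in front and one behind; the pawl is still leaning back. Finish closing.

Emit:
play_rows(
  commands=[
    [0, 0, 0, 0, 0, 0, 0],
    [0, 0, 0, 0, 0, 0, 0],
    [0, 0, 0, 0, 0, 0, 0],
    [0, 0, 0, 0, 0, 0, 0],
    [0, 0, 0, 0, 0, 0, 0],
    [0, 0, 0, 0, 0, 0, 0],
    [0, 0, 0, 0, 0, 0, 0],
    [0, 0, 0, 0, 0, 0, 0],
  ],
  squeeze=25,
)

```text
t: 8.2
tool_pos: [583.8, 170.6, 166.3]
orientation: [0.751, 0.66, -0.011, -0.01]
force: [13.3, 0.8, -8.1]
gripper_width: 0.135
grip_force: 24.9
```

```bash
python3 - <<'E'
from h import *
s=r.observe();print(s["tool_pos"],s["gripper_width"],s["force"],s["wrist_torque"],s["grip_force"])
a=now();m=a[1].as_matrix();print(m.round(3))
# hinge in tool axes from easel measurement vs from nominal
H=np.array([718.5,147.5,60]);print(a[1].inv().apply(H-a[0]))
h=np.array([139.1,96.3+3])  # y,z nominal, tcp 3 mm further out
for w in(2.5,-2.5):
    t=np.radians(w);c,s_=np.cos(t),np.sin(t);Rx=np.array([[c,-s_],[s_,c]]);print(w,"deg rx ->",(h-Rx@h))
E
```

```text
[583.77210438 170.61817043 166.26296491] 0.13491407799267469 [13.26759204  0.76934974 -8.08991362] [-0.02635984 -2.03172652 -0.21177964] 24.948567850515246
[[ 0.128  0.991 -0.029]
 [ 0.992 -0.128  0.   ]
 [-0.004 -0.029 -1.   ]]
[ -5.37183996 139.58196926 102.30293528]
2.5 deg rx -> [ 4.46379754 -5.97294519]
-2.5 deg rx -> [-4.19901279  6.16196838]
```

Emit:
play_rows(
  commands=[
    [0, 0.002, 0, 0, 0, 0, 0],
    [0, 0.0045, -0.0059, 2.5, 0, 0, 0],
    [0, 0.0045, -0.0059, 2.5, 0, 0, 0],
    [0, 0.0045, -0.0059, 2.5, 0, 0, 0],
    [0, 0.0045, -0.0059, 2.5, 0, 0, 0],
    [0, 0.0045, -0.0059, 2.5, 0, 0, 0],
    [0, 0, 0, 0, 0, 0, 0],
  ],
  squeeze=30,
)

```text
t: 8.78
tool_pos: [610.0, 166.7, 193.5]
orientation: [0.745, 0.655, -0.086, -0.094]
force: [-3.6, -3.7, 1.9]
gripper_width: 0.131
grip_force: 29.9
```

```bash
cat > st.py <<'E'
from h import *
s=r.observe();a=now();m=a[1].as_matrix()
print(s["t"],s["tool_pos"].round(1),"F",s["force"].round(1),"Ftool",a[1].inv().apply(s["force"]).round(1),"M",s["wrist_torque"].round(2),s["gripper_width"].round(3),s["grip_force"].round(1))
print("phi",np.degrees(np.arctan2(m[2,1],-m[2,2])).round(2),"hinge",a[1].inv().apply(np.array([718.5,147.5,60])-a[0]).round(1),s["q"].round(2))
E
python3 st.py
```

```text
Traceback (most recent call last):
  File "st.py", line 3, in <module>
    print(s["t"],s["tool_pos"].round(1),"F",s["force"].round(1),"Ftool",a[1].inv().apply(s["force"]).round(1),"M",s["wrist_torque"].round(2),s["gripper_width"].round(3),s["grip_force"].round(1))
                                                                                                                                             ^^^^^^^^^^^^^^^^^^^^^^^^
AttributeError: 'float' object has no attribute 'round'
```

Emit:
play_rows(
  commands=[
    [0, 0.0045, -0.0059, 2.5, 0, 0, 0],
    [0, 0.0045, -0.0059, 2.5, 0, 0, 0],
    [0, 0.0045, -0.0059, 2.5, 0, 0, 0],
    [0, 0.0045, -0.0059, 2.5, 0, 0, 0],
    [0, 0.0045, -0.0059, 2.5, 0, 0, 0],
    [0, 0.0045, -0.0059, 2.5, 0, 0, 0],
    [0, 0, 0, 0, 0, 0, 0],
    [0, 0, 0, 0, 0, 0, 0],
    [0, 0, 0, 0, 0, 0, 0],
    [0, 0, 0, 0, 0, 0, 0],
  ],
)

```text
t: 9.62
tool_pos: [646.7, 161.3, 216.8]
orientation: [0.727, 0.638, -0.17, -0.188]
force: [-1.9, -8.7, 1.4]
gripper_width: 0.137
grip_force: 29.9
```

```bash
sed -i 's/s\["gripper_width"\].round(3),s\["grip_force"\].round(1)/s["gripper_width"],s["grip_force"]/' st.py; python3 st.py; python3 - <<'E'
from h import *
I=r.capture("top");S=r.capture("scene")
a=cv2.resize(I[100:215,170:300,::-1],None,fx=3,fy=3);b=cv2.resize(S[130:260,155:285,::-1],None,fx=3,fy=3)
h=max(a.shape[0],b.shape[0]);f=lambda x:cv2.copyMakeBorder(x,0,h-x.shape[0],0,0,cv2.BORDER_CONSTANT)
cv2.imwrite("pics/g2.png",np.hstack([f(a),f(b)]))
E
```

```text
9.6167 [646.7 161.3 216.8] F [-1.9 -8.7  1.4] Ftool [-8.9 -1.3 -0.8] M [-1.18 -0.25  0.48] 0.1366595626368256 29.942194044124335
phi -29.4 hinge [ -3.4 140.6 100.8] [0.04 0.87 0.53 0.1  2.25 0.21]
```

View pics/g2.png

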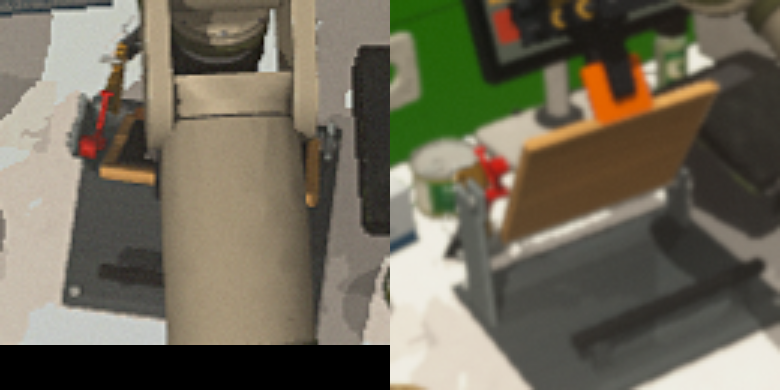

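The board stands steep (about 61°) in the grip. I'll check the flag numerically.

```bash
cat > flag.py <<'E'
from h import *
np.set_printoptions(precision=1,suppress=True)
def go(S,T,lab):
    for n,I,b in(("scene",S,(170,165,215,215)),("top",T,(190,125,212,160))):
        z=np.zeros_like(I);z[b[1]:b[3],b[0]:b[2]]=I[b[1]:b[3],b[0]:b[2]]
        print(lab,n,[(c,list(map(int,s))) for c,s in blobs(z,(0,160,80),(6,255,255),5)[0]])
if __name__=="__main__":
    l=lambda f:cv2.imread(f)[:,:,::-1].copy()
    go(l("pics/scene0.png"),l("pics/top0.png"),"before");go(r.capture("scene"),r.capture("top"),"now")
    H=np.array([718.5,147.5,0]);y=np.radians(-7.5);X=np.array([np.cos(y),np.sin(y),0]);Y=np.array([-X[1],X[0],0])
    for dx in(-30,-15,0,15,30):
        P=H+Y*128+X*dx+[0,0,178];print(dx,proj("scene",P),proj("top",P))
E
python3 flag.py
```

```text
before scene [(array([186.5, 181.2]), [184, 179, 6, 6, 26]), (array([188.8, 193.8]), [184, 187, 9, 17, 57])]
before top [(array([201.6, 142.4]), [197, 133, 11, 18, 88])]
now scene [(array([189. , 187.8]), [184, 179, 10, 18, 77])]
now top [(array([201.6, 143.2]), [196, 130, 12, 23, 73])]
-30 [[180.5 182. ]] [[195.1 139.4]]
-15 [[177.9 179.5]] [[195.8 134. ]]
0 [[175.5 177.1]] [[196.6 128.5]]
15 [[173.  174.7]] [[197.3 123.1]]
30 [[170.6 172.3]] [[198.1 117.7]]
```

```bash
python3 - <<'E'
from h import *
np.set_printoptions(precision=1,suppress=True)
l=lambda f:cv2.imread(f)[:,:,::-1].copy()
H=np.array([718.5,147.5,0]);y=np.radians(-7.5);X=np.array([np.cos(y),np.sin(y),0]);Y=np.array([-X[1],X[0],0])
e=lambda P:np.array([(P-H)@X,(P-H)@Y,P[2]])
for b in((201.7,139.2),(200.9,147.2)):
    P,g=tri((186.5,181.2),b);print(b,e(P),g)
for n,A,B,b in(("scene",l("pics/scene0.png"),r.capture("scene"),(180,174,204,208)),("top",l("pics/top0.png"),r.capture("top"),(192,126,214,156))):
    for I in(A,B):
        h=cv2.cvtColor(I,cv2.COLOR_RGB2HSV);m=((h[...,0]<7)|(h[...,0]>174))&(h[...,1]>130)&(h[...,2]>60)
        print(n,b[:2]);print("\n".join("".join("#" if k else "." for k in w) for w in m[b[1]:b[3],b[0]:b[2]]))
E
```

```text
(201.7, 139.2) [-26.6 110.6 172.6] 1.2298626326801005
(200.9, 147.2) [-47.5 113.6 183.2] 10.075136817330709
scene (180, 174)
........................
........................
........................
........................
.......#................
....#####...............
....######..............
....######..............
....######..............
.....#####..............
.....####...............
.......##...............
........#...............
........#...............
.......###..............
.....#####..............
....######..............
.....######.............
.......######...........
.......#######..........
.......#######..........
.......######...........
.......####.............
........###.............
.........##.............
.........##.............
.........##.............
.........##.............
..........##............
..........#.............
........................
........................
........................
........................
scene (180, 174)
........................
........................
........................
........................
........
[... 1451 characters left out ...]
(192, 126)
......................
......................
......................
......................
............###.......
............####......
............###.......
............##........
............##........
............##........
............##........
...........##.........
...........##.........
...........##.........
..........###.........
..........###.........
..........##..........
...........#..........
..........##..........
.....######...........
.....########.........
....#########.........
....#########.........
....########..........
....######............
.....#####............
........##............
......................
......................
......................
```

The red weight moved forward by about 9 px in the top view and dropped in the scene view, so the pawl is out. Lower part-way and check.

Emit:
play_rows(
  commands=[
    [0, -0.0021, 0.0031, -1.25, 0, 0, 0],
    [0, -0.0043, 0.0062, -2.5, 0, 0, 0],
    [0, -0.0043, 0.0062, -2.5, 0, 0, 0],
    [0, -0.0043, 0.0062, -2.5, 0, 0, 0],
    [0, -0.0043, 0.0062, -2.5, 0, 0, 0],
    [0, -0.0043, 0.0062, -2.5, 0, 0, 0],
    [0, -0.0043, 0.0062, -2.5, 0, 0, 0],
    [0, -0.0043, 0.0062, -2.5, 0, 0, 0],
    [0, -0.0043, 0.0062, -2.5, 0, 0, 0],
    [0, -0.0043, 0.0062, -2.5, 0, 0, 0],
    [0, -0.0043, 0.0062, -2.5, 0, 0, 0],
    [0, -0.0043, 0.0062, -2.5, 0, 0, 0],
    [0, -0.0021, 0.0031, -1.25, 0, 0, 0],
    [0, 0, 0, 0, 0, 0, 0],
  ],
)

```text
t: 11.08
tool_pos: [578.2, 171.4, 158.8]
orientation: [0.75, 0.661, 0.003, 0.006]
force: [5.5, 0.7, -5.6]
gripper_width: 0.132
grip_force: 30.0
```

```bash
python3 st.py
```

```text
11.0833 [578.2 171.4 158.8] F [ 5.5  0.7 -5.6] Ftool [1.4 5.3 5.7] M [-0.03 -1.16 -0.22] 0.13243944959813844 30.003822497092187
phi 0.77 hinge [ -5.5 140.8 100.7] [ 0.1   0.53  1.28 -0.01  1.32  0.22]
```

Emit:
play_rows(
  commands=[
    [0, -0.0043, 0.0062, -2.5, 0, 0, 0],
    [0, -0.0043, 0.0062, -2.5, 0, 0, 0],
    [0, -0.0043, 0.0062, -2.5, 0, 0, 0],
    [0, -0.0043, 0.0062, -2.5, 0, 0, 0],
    [0, -0.0043, 0.0062, -2.5, 0, 0, 0],
    [0, -0.0043, 0.0062, -2.5, 0, 0, 0],
    [0, -0.0043, 0.0062, -2.5, 0, 0, 0],
    [0, -0.0043, 0.0062, -2.5, 0, 0, 0],
    [0, -0.0043, 0.0062, -2.5, 0, 0, 0],
    [0, -0.0043, 0.0062, -2.5, 0, 0, 0],
    [0, -0.0021, 0.0031, -1.25, 0, 0, 0],
    [0, 0, 0, 0, 0, 0, 0],
    [0, 0, 0, 0, 0, 0, 0],
  ],
)

```text
t: 12.17
tool_pos: [549.9, 175.7, 87.4]
orientation: [0.729, 0.643, 0.154, 0.176]
force: [7.0, 6.4, -4.5]
gripper_width: 0.133
grip_force: 29.9
```

```bash
python3 st.py
```

```text
12.1667 [549.9 175.7  87.4] F [ 7.   6.4 -4.5] Ftool [7.3 3.4 6.8] M [ 0.66 -0.44  0.07] 0.1332645386086507 29.946400076150894
phi 27.02 hinge [ -6.7 139.7 102. ] [ 0.16  0.48  1.75 -0.29  0.47  0.52]
```

Emit:
play_rows(
  commands=[
    [0, -0.0022, 0.0031, -1.25, 0, 0, 0],
    [0, -0.0022, 0.0031, -1.25, 0, 0, 0],
    [0, -0.0022, 0.0031, -1.25, 0, 0, 0],
    [0, -0.0022, 0.0031, -1.25, 0, 0, 0],
    [0, -0.001, 0.0015, -0.6, 0, 0, 0],
    [0, 0, 0, 0, 0, 0, 0],
    [0, 0, 0, 0, 0, 0, 0],
    [0, 0, 0, 0, 0, 0, 0],
  ],
)

```text
t: 12.83
tool_pos: [548.5, 176.0, 73.0]
orientation: [0.719, 0.635, 0.187, 0.212]
force: [-4.3, 2.0, 16.6]
gripper_width: 0.13
grip_force: 30.0
```

```bash
python3 st.py; python3 flag.py | grep -v '^\['
```

```text
12.8333 [548.5 176.   73. ] F [-4.3  2.  16.6] Ftool [  1.5   5.3 -16.4] M [ 0.23 -0.52 -0.09] 0.12981237920843197 30.016106200637296
phi 32.83 hinge [ -7.  137.6 104.3] [ 0.18  0.5   1.83 -0.58  0.3   0.81]
before scene [(array([186.5, 181.2]), [184, 179, 6, 6, 26]), (array([188.8, 193.8]), [184, 187, 9, 17, 57])]
before top [(array([201.6, 142.4]), [197, 133, 11, 18, 88])]
now scene [(array([186.5, 181.2]), [184, 179, 6, 6, 26]), (array([188.6, 193.5]), [184, 187, 9, 17, 53])]
now top [(array([201.7, 142.1]), [197, 132, 12, 19, 87])]
-30 [[180.5 182. ]] [[195.1 139.4]]
-15 [[177.9 179.5]] [[195.8 134. ]]
0 [[175.5 177.1]] [[196.6 128.5]]
15 [[173.  174.7]] [[197.3 123.1]]
30 [[170.6 172.3]] [[198.1 117.7]]
```

Board flat, pawl tipped in again. Raise past the first notch (to ~16°) and settle back.

Emit:
play_rows(
  commands=[
    [0, 0.002, -0.003, 1.25, 0, 0, 0],
    [0, 0.0044, -0.006, 2.5, 0, 0, 0],
    [0, 0.0044, -0.006, 2.5, 0, 0, 0],
    [0, 0.0044, -0.006, 2.5, 0, 0, 0],
    [0, 0.0044, -0.006, 2.5, 0, 0, 0],
    [0, 0.0044, -0.006, 2.5, 0, 0, 0],
    [0, 0.0044, -0.006, 2.5, 0, 0, 0],
    [0, 0.0015, -0.002, 0.85, 0, 0, 0],
    [0, 0, 0, 0, 0, 0, 0],
    [0, 0, 0, 0, 0, 0, 0],
    [0, 0, 0, 0, 0, 0, 0],
  ],
)

```text
t: 13.85
tool_pos: [558.6, 174.4, 120.5]
orientation: [0.744, 0.655, 0.089, 0.103]
force: [9.2, 2.5, -4.5]
gripper_width: 0.134
grip_force: 30.1
```

```bash
python3 st.py
```

```text
13.85 [558.6 174.4 120.5] F [ 9.2  2.5 -4.5] Ftool [3.6 7.3 6.7] M [ 0.58 -1.45 -0.12] 0.13376695175732706 30.051486315205693
phi 15.66 hinge [ -6.3 139.7 102. ] [ 0.13  0.47  1.56 -0.09  0.85  0.31]
```

Emit:
play_rows(
  commands=[
    [0, -0.0018, 0.0024, -1, 0, 0, 0],
    [0, -0.0018, 0.0024, -1, 0, 0, 0],
    [0, -0.0018, 0.0024, -1, 0, 0, 0],
    [0, -0.0018, 0.0024, -1, 0, 0, 0],
    [0, -0.0009, 0.0012, -0.5, 0, 0, 0],
    [0, 0, 0, 0, 0, 0, 0],
    [0, 0, 0, 0, 0, 0, 0],
    [0, 0, 0, 0, 0, 0, 0],
  ],
)

```text
t: 14.52
tool_pos: [554.6, 175.0, 108.2]
orientation: [0.739, 0.651, 0.116, 0.132]
force: [11.5, 2.4, -4.0]
gripper_width: 0.131
grip_force: 30.0
```

```bash
python3 st.py;python3 flag.py | grep now
```

```text
14.5167 [554.6 175.  108.2] F [11.5  2.4 -4. ] Ftool [3.8 9.1 7.6] M [ 0.55 -1.52 -0.05] 0.13125675083923852 29.987837187945843
phi 20.23 hinge [ -6.5 139.1 102.7] [ 0.14  0.47  1.64 -0.15  0.7   0.36]
now scene [(array([186.5, 181.2]), [184, 179, 6, 6, 26]), (array([188.6, 193.5]), [184, 187, 9, 16, 53])]
now top [(array([201.7, 142. ]), [197, 132, 12, 19, 87])]
```

Emit:
play_rows(
  commands=[
    [0, -0.0009, 0.0012, -0.5, 0, 0, 0],
    [0, -0.0009, 0.0012, -0.5, 0, 0, 0],
    [0, -0.0009, 0.0012, -0.5, 0, 0, 0],
    [0, 0, 0, 0, 0, 0, 0],
    [0, 0, 0, 0, 0, 0, 0],
    [0, 0, 0, 0, 0, 0, 0],
  ],
)

```text
t: 15.12
tool_pos: [554.0, 175.2, 105.3]
orientation: [0.737, 0.649, 0.125, 0.143]
force: [9.2, 1.0, 5.2]
gripper_width: 0.135
grip_force: 30.0
```

```bash
python3 st.py
```

```text
15.1167 [554.  175.2 105.3] F [9.2 1.  5.2] Ftool [ 2.1 10.2 -1.5] M [ 0.26 -1.27 -0.04] 0.13456956420109895 30.037520210025832
phi 21.88 hinge [ -6.7 137.8 104.1] [ 0.15  0.46  1.66 -0.17  0.65  0.39]
```

Emit:
play_rows(
  commands=[
    [0, 0.0, 0.0004, -0.2, 0, 0, 0],
    [0, 0.0015, 0, 0, 0, 0, 0],
    [0, 0, 0, 0, 0, 0, 0.2],
    [0, 0, 0, 0, 0, 0, 0.3],
    [0, 0, 0, 0, 0, 0, 0.4],
    [0, 0, 0, 0, 0, 0, 0.55],
    [0, 0, 0, 0, 0, 0, 0.55],
    [0, 0, 0, 0, 0, 0, 0.55],
    [0, 0, 0, 0, 0, 0, 0.55],
  ],
)

```text
t: 15.87
tool_pos: [552.2, 174.3, 102.7]
orientation: [0.737, 0.65, 0.122, 0.141]
force: [-0.1, -0.9, -0.4]
gripper_width: 0.548
grip_force: 0.0
```

```bash
python3 st.py
```

```text
15.8667 [552.2 174.3 102.7] F [-0.1 -0.9 -0.4] Ftool [-0.9 -0.2  0.4] M [-0.    0.11 -0.04] 0.5484039186416806 0.0
phi 21.51 hinge [ -5.4 141.  101.4] [ 0.15  0.47  1.67 -0.17  0.65  0.39]
```

Emit:
play_rows(
  commands=[
    [0, 0, -0.01, 0, 0, 0, 0.6],
    [0, 0, -0.02, 0, 0, 0, 0.6],
    [0, 0, -0.025, 0, 0, 0, 0.6],
    [0, 0, -0.03, 0, 0, 0, 0.6],
    [0, 0, -0.03, 0, 0, 0, 0.6],
    [0, 0, -0.03, 0, 0, 0, 0.6],
    [-0.03, -0.01, 0, 0, 0, 0, 0.6],
    [-0.035, -0.01, 0, 0, 0, 0, 0.6],
    [-0.035, -0.01, 0, 0, 0, 0, 0.6],
    [-0.035, -0.01, 0, 0, 0, 0, 0.6],
    [-0.035, 0, 0, 0, 0, 0, 0.6],
    [-0.035, 0, 0, 0, 0, 0, 0.6],
    [-0.035, 0, 0, 0, 0, 0, 0.6],
    [-0.035, 0, 0, 0, 0, 0, 0.6],
    [-0.035, 0, 0, 0, 0, 0, 0.6],
    [-0.02, 0, 0, 0, 0, 0, 0.6],
    [0, 0, 0, 0, 0, 0, 0.6],
    [0, 0, 0, 0, 0, 0, 0.6],
    [0, 0, 0, 0, 0, 0, 0.6],
    [0, 0, 0, 0, 0, 0, 0.6],
  ],
)

```text
t: 17.53
tool_pos: [420.9, -139.8, 224.6]
orientation: [0.736, 0.65, 0.122, 0.141]
force: [0.1, 0.0, -0.0]
gripper_width: 0.601
grip_force: 0.0
```

```bash
python3 st.py;python3 flag.py | grep now; python3 - <<'E'
from h import *
I=r.capture("top");S=r.capture("scene")
a=cv2.resize(I[90:280,120:370,::-1],None,fx=1.6,fy=1.6);b=cv2.resize(S[160:360,130:330,::-1],None,fx=1.9,fy=1.9)
h=max(a.shape[0],b.shape[0]);f=lambda x:cv2.copyMakeBorder(x,0,h-x.shape[0],0,0,cv2.BORDER_CONSTANT)
cv2.imwrite("pics/f.png",np.hstack([f(a),f(b)]))
for n,J,bx in(("scene",S,(220,175,275,260)),("top",I,(215,175,255,210))):
    z=np.zeros_like(J);z[bx[1]:bx[3],bx[0]:bx[2]]=J[bx[1]:bx[3],bx[0]:bx[2]];print(n,blobs(z,(5,170,110),(16,255,255),20)[0])
yaw=np.radians(-7.5);H=np.array([718.5,150.5,60]);X=np.array([np.cos(yaw),np.sin(yaw),0])
for q in(0,.209,.401):
    c,s=np.cos(q),np.sin(q);P=H+X*(-179*c+24*s)+[0,0,179*s+24*c];print(q,proj("scene",P),proj("top",P))
E
```

```text
17.5333 [ 420.9 -139.8  224.6] F [ 0.1  0.  -0. ] Ftool [0.1 0.1 0. ] M [-0.01  0.07 -0.  ] 0.600648185316955 0.0
phi 21.53 hinge [322.9 181.3 247. ] [-0.71  0.06  1.83  0.25  0.94 -0.7 ]
now scene [(array([186.5, 181.2]), [184, 179, 6, 6, 26]), (array([188.6, 193.7]), [184, 187, 9, 17, 53])]
now top [(array([201.7, 142. ]), [197, 132, 12, 19, 90])]
scene [(array([252.4 , 212.71]), array([242, 203,  22,  20, 240], dtype=int32))]
top [(array([234.84, 200.05]), array([225, 197,  20,   7,  86], dtype=int32))]
0 [[254.96086992 223.52551973]] [[235.72616269 203.53231077]]
0.209 [[252.86782885 210.20542547]] [[235.79450558 199.14284892]]
0.401 [[249.40821842 197.17048009]] [[236.17417629 192.5791814 ]]
```

View pics/f.png

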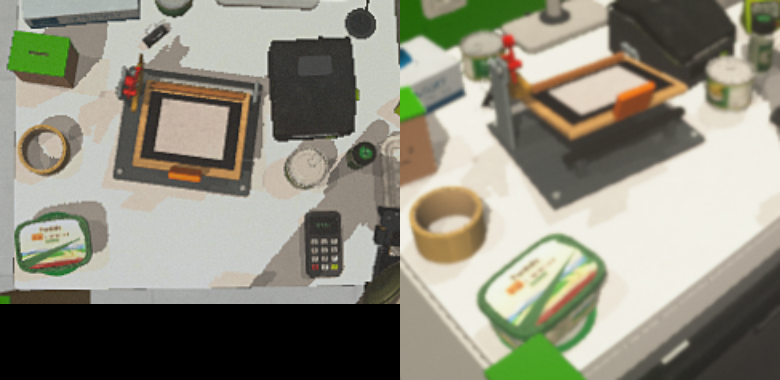

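The tab pixels, scene (252.4, 212.7) and top (234.8, 200.1), match the first notch at 0.209. The board is propped low, the pawl is in, the tub is centred on the mark and nothing else has moved.

```bash
python3 -c "
from station import r
print(r.hand_in())"
```

```text
the job is handed in; nothing more can be done
None
```

The job is handed in after about 18 s of robot time: the tub sits on the mark to within about 2 mm, the board was lifted until the pawl tipped out, lowered flat under control, and left propped at its first notch, and the other things on the counter look unmoved in the last pictures.

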